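# Set a drum frame in the tacking fixture

### The arm

A 7-joint arm with a two-finger parallel gripper is mounted at the origin on the work surface. World frame = base frame: x ahead of the robot, y to its left, z up, the work surface at z = 0. Lengths are in mm, angles in rad, forces in N, time in s.
With the tool pointing down it reaches from about 400 to 850 mm from the base axis. Payload 10.4 kg.
Tool frame: the origin (TCP) lies midway between the tips of the shut fingers; the grasp point (between the pads) lies 19 mm behind it (manip.pinch_z is the distance from the TCP to the grasp point, in mm); z points along the fingers, y is the direction in which the jaws open and shut (so a half turn about z gives the same grasp; the last joint's range is limited). The gripper opens to 85 mm and grips with 20 to 120 N. Pads are 22 mm wide; open, the fingers measure 114 mm over their backs; the gripper's body (76 mm by 85 mm) begins 54 mm behind the grasp point. The pads swing forward as they close: fully open they stand 13 mm farther back than shut.
Start: joints at [-0.023, 0.332, -0.065, 1.46, 0.022, 1.35, -0.088], TCP at [625.024, 0.019, 194.738] pointing down, gripper open.
Joint ranges: [-2.6, 2.6], [-0.5, 2.12], [-1.47, 1.34], [0.16, 2.42], [-1.27, 4.41], [0.06, 2.06], [-2.6, 2.6]. Speed limits (rad/s): [2.22, 2.22, 2.79, 2.79, 3.14, 3.14, 3.14].

### API

Orientations are given as a unit quaternion [w, x, y, z].
In Python, from workcell import manip gives the robot as it stands. The module is installed in compiled form; this text tells all that it offers.
- The arm moves only by the tool jog_arm, never from a script. Its arguments are lists of equal length, an entry for each row: "xyz": the shift along the tool's x, y, z in units of 25 mm (1.0 is 25 mm), a list of three; "spin": the turn about the tool's z in rad. In form: {"xyz": [[tx, ty, tz], ...], "spin": [spin, ...]}. A call has 1 to 20 rows; each row is the pose to reach, as a shift and turn from the pose commanded when the call began, along the tool's axes at that moment; what a row does not reach only later rows make up. A row lasts 1/12 s, in which the tool goes at most 41.7 mm and 7.16 degrees, less where a joint would pass 70% of its speed; a pose out of reach is approached as far as the arm can. A call with a gripper value outside its range is refused whole. "fingers" is the opening, from 0 (shut) to 1 (fully open), set as the call begins (left out, the last holds). The fingers move at their own pace and stop on an object; the grip force is fixed at half the most. Time passes only in rows, so rows that repeat a pose let the fingers close. It gives the time, the measured TCP pose, the force and the opening at its end, in the units of the state.
- manip.get_obs(): the state, without advancing time (a new reading comes with each control period).
- manip.read_camera(name): name is "scene" or "side" or "wrist"; returns the picture (420x560x3 uint8, blue, green, red); there is no depth.
- manip.calibration(name): a dict with "camera_matrix" (3x3 intrinsics, pixels), "dist" ([k1, k2, p1, p2, k3] as OpenCV has them; the pictures are not rectified), "origin" and "rotation" of the camera in the world. Camera axes: x right, y down, z forward; pixel columns grow to the right and rows downward; lengths in mm; the calibration is good to about 2 mm. A picture is of the moment at which its call begins: read the wrist's pose just before it. calibration takes no time and is no camera call; for the wrist camera it gives the pose at the moment of the call.
- manip.job_done(): hands the job in, once; it reports no verdict.
Trained networks look in the newest picture that a camera, given by its name, has taken for a name from the list of things; names that differ only in an ending like _2 or _b are one class to them, and where a whole thing is asked for, a point or a joint stands for the part that bears it (a point fixed in the world has none). Each returns a list of dicts, best first, with "p" (0 to 1); they miss things now and then, are a little off and sometimes report something else, mostly with a low value. They report only what shows in the picture. A call takes as long as a camera call. They do not tell look-alikes from the thing itself.
- manip.outline_of(camera, target): "region" (420x560 bool, what is visible of it) and "point" ([column, row] in pixels, amid what is visible of it).
The state is a dict: "t": time; "joints": joint angles; "joint_velocities": joint speeds; "effort": joint torques, N m; "tool_pos": TCP position; "tool_rot": TCP orientation; "contact_force": force on the tool from outside, world axes, zero at the start; "wrist_torque": the same for the moment, N m; "finger_gap": opening from 0.0 (shut) to 1.0 (fully open).
Only numpy, scipy, OpenCV 4.12 (cv2) and the standard library are available. Lean on these libraries where they do the work, as an engineer would, in place of code of your own. Each camera call takes 0.05 s, during which the arm holds its last target. There are 200 camera calls.

### The job

Get the bare drum frame held ready for tacking on the hide: push it flat across the board until it sits against both upright wooden dogs (the two fixed posts), with the sliding stop block pushed up against its other side so that it is trapped without play. Work gently with your fingertips only - nothing is to be gripped or lifted - and leave the tack bowl, hammer, glue jar and finished drum where they are.

Things in the scene. Friction and masses are not known exactly. Their poses are not given: they have to be found in the camera images.
- fixture: fixed plywood board, 400 mm (its x) by 480 mm (its y), 12 mm thick, screwed to the bench; its top is at z = 0.012. Origin: centre of its underside. +y points to the end with the two dogs (roughly the robot's left); turned by up to 0.4 rad either way. An aluminium T-track is let in flush along x = 0 and does not hinder sliding
- dog_near (a point): centre, at board-top height, of one of the two fixed upright dogs: dark wooden posts 20 mm in diameter, 50 mm tall above the board, at fixture x = -0.0632, y = 0.1269 (the one nearer the robot); the small black discs beside it are flush, empty dog holes
- dog_far (a point): the same for the other dog, at fixture x = +0.0632, y = 0.1269
- seat (a point): point on the board top, fixture x = 0, y = 0.07, over which the frame's centre stands when the frame touches both dogs; nothing marks it
- frame: bare drum frame: brown open hoop of bent wood lying flat on the board, no skin or bottom; 150 mm outside, 137 mm inside diameter (wall 6.5), 45 mm tall, 0.11 to 0.22 kg, slides freely. Origin: centre of its underside. Starts 100 to 120 mm to one side of the track (robot's side or far side) and 95 to 130 mm short of the seat; the shut fingers fit inside it
- block (a joint): travel of the sliding stop block along the T-track, m: 0 is fully back, growing towards the dogs, limit 0.19; it starts at 0 to 0.04 and touches the seated frame at 0.155. It slides stiffly (about 3 N, a little more when moved fast) and stays where it is left
- block_face (a point): middle of the stop block's cork front face, at board-top height; axes as the fixture's, +y towards the dogs. The block is hardwood, 90 mm wide (x), 50 mm long (from this face back to -y), its top 37 mm above the board; two bolts with nuts on top reach 48 mm above the board
- bowl: bystander: round steel bowl of brass tacks on the board, 80 mm across the rim, 30 mm tall, on the other side of the track from the frame. Origin: centre of its underside
- hammer: bystander: hammer 260 mm long lying on the bench to the robot's right of the board, head away from the robot, up to 26 mm tall. Origin: middle of its length, underside
- glue: bystander: glue jar, 60 mm diameter, 100 mm tall, standing on the bench to the robot's right of the board. Origin: centre of its underside
- drum: bystander: finished skinned drum, 200 mm diameter, 51 mm tall, lying on the bench to the robot's left of the board. Origin: centre of its underside
Things that resemble listed ones, but are neither listed nor needed, are in the scene too. Leave any pink or yellow look-alike of the frame alone.

How it is judged (in metres and radians):
At the end, for the whole second after the job is handed in: The frame lies flat and still on the board within 3 mm of touching both dogs, and the stop block's cork face is within 3 mm of touching the frame's opposite side (horizontal distance between frame and dog_near below 0.088 m and horizontal distance between frame and dog_far below 0.088 m and y of frame in the frame of block_face between 0.07 and 0.078 m and z of frame in the frame of fixture below 0.015 m and angle between frame's own z axis and vertical below 0.04 rad and linear speed of frame below 0.01 m/s).
It fails at once if the frame is lifted more than 6 mm off the board, or tipped (z of frame in the frame of fixture above 0.018 m or angle between frame's own z axis and vertical above 0.12 rad).
It fails at once if the frame is gripped or forced: more than 35 N from the fingers (contact force between the fingers and frame above 35 N).
It fails at once if the stop block or fixture is gripped or forced: more than 35 N from the fingers (contact force between the fingers and fixture above 35 N).
It fails at once if the tack bowl is pushed more than 20 mm or tipped (distance of bowl from where it was at the start of the episode above 0.02 m or angle between bowl's own z axis and vertical above 0.3 rad).
It fails at once if the hammer, glue jar or finished drum is moved more than 20 mm (distance of any of hammer, glue, drum from where it was at the start of the episode above 0.02 m).
It also fails if it takes over 54 s, if anything falls off the work surface, if the arm or the gripper's body presses on something with over 40 N, if the wrist force passes 120 N, or if a joint passes its speed limit or range.

## Working session

There is one attempt and no reset: what is moved stays moved. The work goes in short steps, Python scripts to look and compute and a tool call to move; the robot and the scene stay as the last step left them, time stands still between calls to the robot, and variables do not carry over. Pictures are saved under pics/ and viewed, about 8 in all and at most 12, crops included, and the job is handed in when it is done.

Besides the shell and the picture viewer there is one more tool, called after "Call:" as a command line: name --pt "numbers of a row" for each row, then --argument value for the rest. jog_arm: Moves the arm, as the interface text tells. Its arguments: {"type":"object","properties":{"xyz":{"type":"array"},"spin":{"type":"array"},"fingers":{"type":"number"}},"required":["xyz","spin"]}

```bash
mkdir -p pics; cat > h.py <<'E'
import numpy as np, cv2
from workcell import manip
def ray(cal,px):
    K=np.array(cal["camera_matrix"],float);d=np.array(cal["dist"],float)
    n=cv2.undistortPoints(np.array(px,float).reshape(-1,1,2),K,d).reshape(-1,2)
    R=np.array(cal["rotation"],float)
    return np.array(cal["origin"],float), np.c_[n,np.ones(len(n))]@R.T
def onz(cal,px,z):
    o,r=ray(cal,px); return o+r*((z-o[2])/r[:,2])[:,None]
def proj(cal,P):
    R=np.array(cal["rotation"],float);o=np.array(cal["origin"],float)
    p=(np.array(P,float).reshape(-1,3)-o)@R
    K=np.array(cal["camera_matrix"],float);d=np.array(cal["dist"],float)
    return cv2.projectPoints(p,np.zeros(3),np.zeros(3),K,d)[0].reshape(-1,2)
E
python3 - <<'E'
from h import *
for c in ["scene","side"]:
    im=manip.read_camera(c); cv2.imwrite(f"pics/{c}0.png",im)
    cal=manip.calibration(c); print(c,np.round(cal["origin"]),np.round(cal["rotation"],2).tolist())
    for t in ["frame","dog_near","dog_far","block","fixture","bowl","hammer","glue","drum"]:
        for r in manip.outline_of(c,t)[:4]:
            print(c,t,round(r["p"],2),np.round(r["point"]),int(r["region"].sum()),np.round(onz(cal,[r["point"]],30)[0]))
o=manip.get_obs();print(o["t"],o["tool_rot"],o["finger_gap"])
E
```

```text
scene [1263.  -28. 1329.] [-0.19, 0.7, 0.66, -0.18]Traceback (most recent call last):
  File "<stdin>", line 7, in <module>
  File "h.py", line 9, in onz
    o,r=ray(cal,px); return o+r*((z-o[2])/r[:,2])[:,None]
        ~~~^^^^^^^^
  File "h.py", line 7, in ray
    return np.array(cal["origin"],float), np.c_[n,np.ones(len(n))]@R.T
                                          ~~~~~~~~~~~~~~~~~~~~~~~~^~~~
ValueError: matmul: Input operand 1 has a mismatch in its core dimension 0, with gufunc signature (n?,k),(k,m?)->(n?,m?) (size 4 is different from 3)
```

```bash
sed -i 's/np.array(cal\["rotation"\],float)/Rm(cal["rotation"])/' h.py; cat >> h.py <<'E'
from scipy.spatial.transform import Rotation
def Rm(q): return Rotation.from_quat([q[1],q[2],q[3],q[0]]).as_matrix()
E
python3 - <<'E'
from h import *
for c in ["scene","side"]:
    im=manip.read_camera(c); cv2.imwrite(f"pics/{c}0.png",im)
    cal=manip.calibration(c); print(c,np.round(cal["origin"]),np.round(Rm(cal["rotation"])[:,2],2))
    for t in ["frame","dog_near","block","fixture","bowl","hammer","glue","drum"]:
        for r in manip.outline_of(c,t)[:3]:
            print(c,t,round(r["p"],2),np.round(r["point"]),int(r["region"].sum()),np.round(onz(cal,[r["point"]],30)[0]))
o=manip.get_obs();print(o["t"],o["tool_rot"],o["finger_gap"])
E
```

```text
scene [1263.  -28. 1329.] [-0.51  0.03 -0.86]
scene frame 0.91 [262. 206.] 433 [486. -40.  30.]
scene frame 0.87 [187. 221.] 703 [ 528. -306.   30.]
scene frame 0.85 [196. 155.] 762 [ 239. -286.   30.]
scene dog_near 0.84 [292. 236.] 12092 [610.  56.  30.]
scene block 0.72 [239. 230.] 373 [ 578. -124.   30.]
scene block 0.23 [295. 234.] 12192 [604.  66.  30.]
scene fixture 0.92 [289. 231.] 12460 [593.  48.  30.]
scene bowl 0.74 [278. 253.] 384 [674.   5.  30.]
scene hammer 0.69 [132. 257.] 718 [ 654. -483.   30.]
scene hammer 0.19 [293. 233.] 12326 [600.  62.  30.]
scene glue 0.85 [152. 175.] 392 [ 323. -447.   30.]
scene glue 0.59 [290. 231.] 12383 [591.  51.  30.]
scene drum 0.8 [417. 185.] 2407 [436. 532.  30.]
side [-176.  881.  754.] [ 0.52 -0.67 -0.54]
side frame 0.74 [291. 226.] 1128 [429.  32.  30.]
side frame 0.7 [372. 208.] 992 [ 279. -234.   30.]
side frame 0.67 [338. 185.] 860 [ 454. -294.   30.]
side dog_near 0.81 [251. 231.] 8721 [510. 133.  30.]
side block 0.95 [281. 193.] 344 [ 585. -113.   30.]
side fixture 0.94 [249. 228.] 8966 [526. 122.  30.]
side bowl 0.49 [241. 194.] 252 [689. -17.  30.]
side hammer 0.56 [330. 159.] 411 [ 601. -474.   30.]
side glue 0.67 [281. 192.] 401 [ 585. -116.   30.]
side glue 0.66 [384. 176.] 396 [ 353. -480.   30.]
side drum 0.87 [167. 326.] 5503 [407. 543.  30.]
1.0 [3.02678953e-05 7.07125476e-01 7.07088085e-01 3.03491905e-05] 0.9969685933638918
```

View pics/scene0.png

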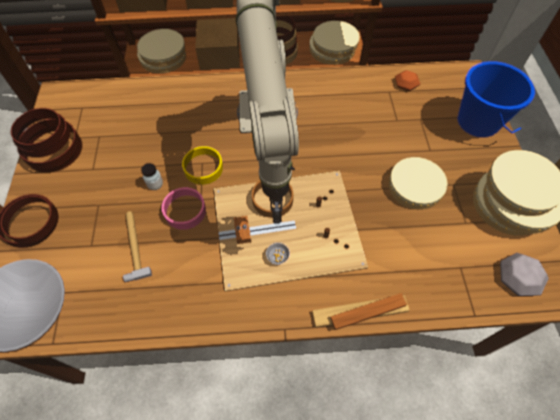

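```bash
python3 - <<'E'
from h import *
for c in ["scene","side"]:
    manip.read_camera(c); cal=manip.calibration(c)
    m=manip.outline_of(c,"fixture")[0]["region"].astype(np.uint8)
    m=cv2.morphologyEx(m,cv2.MORPH_OPEN,np.ones((5,5)))
    ys,xs=np.nonzero(m); P=onz(cal,np.c_[xs,ys],12)[:,:2].astype(np.float32)
    print(c,cv2.minAreaRect(P), np.round(cv2.boxPoints(cv2.minAreaRect(P))).tolist())
im=manip.read_camera("wrist");cal=manip.calibration("wrist"); cv2.imwrite("pics/w0.png",im)
print(cal["origin"],Rm(cal["rotation"])[:,2],cal["camera_matrix"])
for t in ["frame","dog_near","block","bowl"]:
    for r in manip.outline_of("wrist",t)[:3]:
        print(t,round(r["p"],2),np.round(r["point"]),int(r["region"].sum()),np.round(onz(cal,[r["point"]],30)[0]))
E
```

```text
scene ((561.8167724609375, 41.87835693359375), (401.24072265625, 480.18914794921875), 5.973210334777832) [[337.0, 260.0], [387.0, -218.0], [786.0, -176.0], [736.0, 302.0]]
side ((557.443115234375, 43.8304443359375), (405.21966552734375, 492.92962646484375), 5.878642559051514) [[331.0, 268.0], [381.0, -222.0], [784.0, -181.0], [734.0, 310.0]]
[625.69997552  73.64911102 372.86373693] [-4.66882836e-04 -2.88614239e-01 -9.57445353e-01] [[311.87053517   0.         280.06464273]
 [  0.         311.87053517 209.28041456]
 [  0.           0.           1.        ]]
frame 0.91 [192. 361.] 648 [ 504. -249.   30.]
frame 0.89 [ 88. 197.] 7662 [401. -15.  30.]
frame 0.68 [ 20. 326.] 1598 [ 261. -201.   30.]
dog_near 0.74 [232. 130.] 91807 [574.  60.  30.]
block 0.77 [238. 274.] 3779 [ 574. -113.   30.]
bowl 0.71 [327. 184.] 4032 [678.   0.  30.]
```

View pics/w0.png

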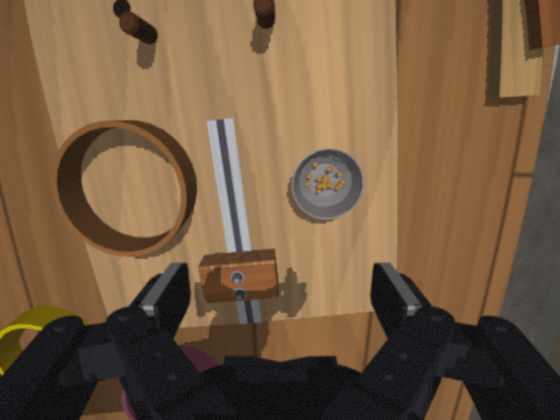

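The view shows the following:
- **Frame:** the brown hoop on the board at (122,188).
- **Possible mix-ups:** the yellow hoop (45,340), the pink hoop (180,390), and brown hoops off the board at the left of the scene view, (28,218) and (48,140). The frame is the brown one on the board.
- **Other things in view:** dogs at (140,28) and (265,10), block at (238,275), bowl at (327,184).

Next I'll fit the poses.

```bash
cat >> h.py <<'E'
from scipy.optimize import minimize
C=np.array([562.,42.]);A=0.104
def FR(): return np.array([[np.cos(A),-np.sin(A)],[np.sin(A),np.cos(A)]])
def f2w(p): return C+np.array(p)@FR().T
def w2f(p): return (np.array(p)-C)@FR()
a=np.linspace(0,2*np.pi,60,endpoint=False);U=np.c_[np.cos(a),np.sin(a)]
def sil(cal,c,shape):
    pts=np.r_[np.c_[c+75*U,np.full(60,57)],np.c_[c+75*U,np.full(60,12)]]
    m=np.zeros(shape,np.uint8);cv2.fillConvexPoly(m,(cv2.convexHull(proj(cal,pts).astype(np.float32))*16).round().astype(np.int32),1,shift=4);return m
def fitframe(cal,region):
    # match hull of seen mask with model silhouette
    r=region.astype(np.uint8);n,l,s,_=cv2.connectedComponentsWithStats(r);r=(l==1+np.argmax(s[1:,4])).astype(np.uint8)
    ys,xs=np.nonzero(r);h=np.zeros(r.shape,np.uint8);cv2.fillConvexPoly(h,cv2.convexHull(np.c_[xs,ys].astype(np.int32)),1)
    f=lambda c:-(h&(s:=sil(cal,c,h.shape))).sum()/(h|s).sum()
    c0=onz(cal,[[xs.mean(),ys.mean()]],35)[0,:2]
    s=minimize(f,c0,method="Nelder-Mead",options=dict(initial_simplex=[c0,c0+[12,0],c0+[0,12]]));return s.x,-s.fun
E
python3 - <<'E'
from h import *
im=manip.read_camera("wrist");cal=manip.calibration("wrist")
for r in manip.outline_of("wrist","frame"):
    if r["region"].sum()>5000:
        c,q=fitframe(cal,r["region"]);print("frame",c,q,w2f(c))
r=manip.outline_of("wrist","block")[0]["region"]; ys,xs=np.nonzero(r)
P=onz(cal,np.c_[xs,ys],49)[:,:2];F=w2f(P);print("block top ext",np.percentile(F,[1,50,99],axis=0))
b=manip.outline_of("wrist","bowl")[0];print("bowl",w2f(onz(cal,[b["point"]],35)[0,:2]))
def ln(P): return np.int32(proj(cal,P).round())
for x,y in [(-63.2,126.9),(63.2,126.9)]:
    for z in(12,62):
        p=f2w([x,y]);cv2.polylines(im,[ln(np.c_[p+10*U,np.full(60,z)])],True,(0,255,0),1)
for z in(12,57): cv2.polylines(im,[ln(np.c_[c+75*U,np.full(60,z)])],True,(255,255,0),1)
p=f2w([[-200,-240],[200,-240],[200,240],[-200,240]]);cv2.polylines(im,[ln(np.c_[p,np.full(4,12)])],True,(0,0,255),1)
p=f2w([[0,-240],[0,60]]);cv2.polylines(im,[ln(np.c_[p,np.full(2,12)])],False,(0,0,255),1)
cv2.imwrite("pics/w1.png",im)
E
```

```text
frame [298.04405045 132.85318963] -0.0 [-253.09805392  117.76425802]
block top ext [[ -45.27475695 -179.9213113 ]
 [   0.22399595 -147.80407409]
 [  44.35734633 -117.75899339]]
bowl [  -3.70779423 -154.73191432]h.py:30: RuntimeWarning: overflow encountered in scalar negative
  f=lambda c:-(h&(s:=sil(cal,c,h.shape))).sum()/(h|s).sum()
```

View pics/w1.png

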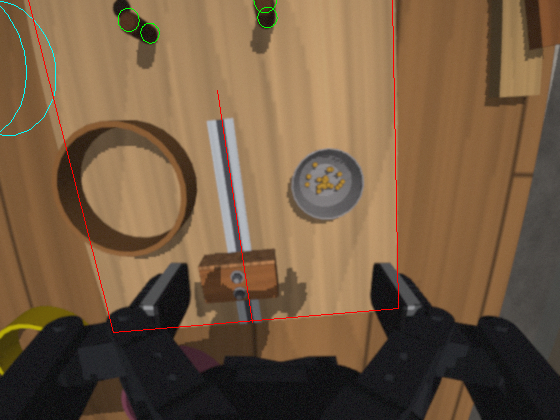

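```bash
sed -i 's/f=lambda c:-(h/f=lambda c:-1.0*(h/' h.py
python3 - <<'E'
from h import *
cal=manip.calibration("wrist")
for r in manip.outline_of("wrist","frame"):
    if r["region"].sum()>5000:
        c,q=fitframe(cal,r["region"]);print("frame",c,q,w2f(c))
print("seat",f2w([0,70]),manip.get_obs()["tool_pos"])
E
```

```text
frame [452.31884348  -3.68555332] 0.9742507910901532 [-113.83127243  -34.0524198 ]
seat [554.73311632 111.62178109] [6.25039083e+02 1.88969641e-02 1.94751430e+02]
```

Call:
jog_arm --pt "-0.04 -1.2 0.6" --pt "-0.08 -2.4 1.2" --pt "-0.1 -3.6 1.8" --pt "-0.12 -4.8 2.4" --pt "-0.15 -6.0 3.0" --pt "-0.15 -6.92 3.4" --pt "-0.15 -6.92 3.4" --pt "-0.15 -6.92 3.4" --pt "-0.15 -6.92 3.4" --spin '[-0.02,-0.04,-0.06,-0.08,-0.104,-0.104,-0.104,-0.104,-0.104]' --fingers 0

```text
t: 2.45
tool_pos: [453.1, -3.7, 110.5]
tool_rot: [0.001, 0.669, 0.743, 0.001]
contact_force: [0.2, 0.5, -0.5]
finger_gap: 0.001
```

```bash
python3 - <<'E'
from h import *
im=manip.read_camera("wrist");cal=manip.calibration("wrist")
for r in manip.outline_of("wrist","frame")[:3]:
    if r["region"].sum()>5000:
        c,q=fitframe(cal,r["region"]);print("frame",c,q,w2f(c),r["region"].sum())
        for z in(12,57): cv2.polylines(im,[np.int32(proj(cal,np.c_[c+75*U,np.full(60,z)]).round())],True,(255,255,0),1)
t=manip.get_obs()["tool_pos"];t=np.array(t)
print(t,w2f(t[:2]))
cv2.imwrite("pics/w2.png",im)
E
```

```text
frame [452.03905412  -3.41552182] 0.9642831579700809 [-114.08151737  -33.75480164] 8498
[453.34661853  -3.60706556 110.38943172] [-112.80090256  -34.08105214]
```

View pics/w2.png

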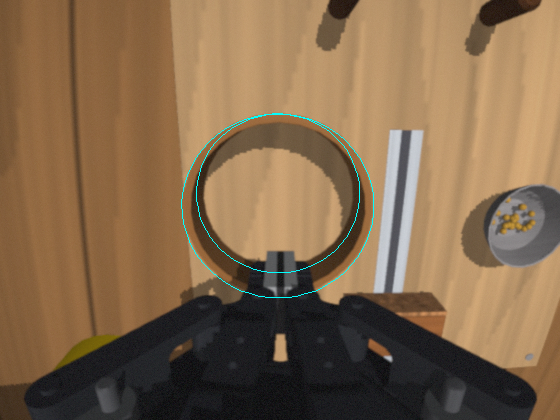

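The frame (278,200) is well fitted and the fingertips (280,265) are above its centre. I'll descend inside it.

Call:
jog_arm --pt "0 0 0.8" --pt "0 0 1.6" --pt "0 0 2.4" --pt "0 0 3.0" --pt "0 0 3.36" --pt "0 0 3.36" --pt "0 0 3.36" --spin '[0,0,0,0,0,0,0]'

```text
t: 3.13
tool_pos: [452.5, -3.7, 26.0]
tool_rot: [-0.0, 0.669, 0.743, -0.0]
contact_force: [0.4, 0.4, 0.6]
finger_gap: 0.001
```

Call:
jog_arm --pt "0.7 0 0" --pt "1.3 0 0" --pt "1.8 0 0" --pt "2.05 0 0" --pt "2.25 0 0" --pt "2.45 0 0" --pt "2.7 0 0" --pt "3.0 0 0" --pt "3.3 0 0" --pt "3.6 0 0" --pt "3.9 0 0" --pt "4.2 0 0" --pt "4.45 0 0" --pt "4.65 0 0" --pt "4.75 0 0" --pt "4.8 0 0" --pt "4.8 0 0" --spin '[0,0,0,0,0,0,0,0,0,0,0,0,0,0,0,0,0]'

```text
t: 4.55
tool_pos: [439.6, 115.7, 25.7]
tool_rot: [0.0, 0.669, 0.743, 0.0]
contact_force: [0.5, -0.2, -0.1]
finger_gap: -0.0
```

```bash
cat > look.py <<'E'
from h import *
import sys
for c in sys.argv[1].split(","):
    im=manip.read_camera(c);cal=manip.calibration(c)
    for r in manip.outline_of(c,"frame")[:4]:
        try: f,q=fitframe(cal,r["region"])
        except Exception as e: continue
        F=w2f(f)
        if abs(F[0])<200 and abs(F[1])<240:
            D=[np.hypot(*(F-[s*63.2,126.9])) for s in(-1,1)]
            print(c,"frame fix",F.round(1),"iou",round(q,3),"dogs",np.round(D,1),int(r["region"].sum()))
            for z in(12,57): cv2.polylines(im,[np.int32(proj(cal,np.c_[f+75*U,np.full(60,z)]).round())],True,(255,255,0),1)
    if len(sys.argv)>2: cv2.imwrite(f"pics/{sys.argv[2]}_{c}.png",im)
o=manip.get_obs();t=np.array(o["tool_pos"]);print("tool fix",w2f(t[:2]).round(1),t[2],o["t"],np.round(o["contact_force"],1))
E
python3 look.py wrist,scene,side a
```

```text
wrist frame fix [-106.9  -70. ] iou 0.004 dogs [201.7 260.3] 87
scene frame fix [-112.7  -32.7] iou 0.962 dogs [167.1 237.6] 677
side frame fix [-114.5  -37. ] iou 0.764 dogs [171.8 241.7] 765
tool fix [-114.1   85.6] 25.747642202657808 4.85 [-0.4  0.1 -0.1]
```

View pics/a_wrist.png

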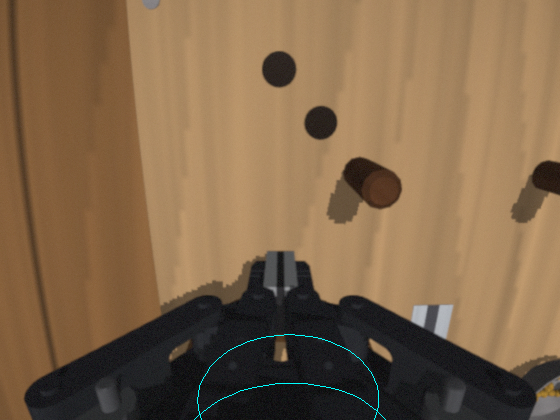

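```bash
python3 - <<'E'
import cv2
a=cv2.imread("pics/a_scene.png")[130:310,180:400];b=cv2.imread("pics/a_side.png")[130:310,180:400]
cv2.imwrite("pics/crop1.png",cv2.resize(cv2.vconcat([a,b]),None,fx=1.66,fy=1.66,interpolation=2) if 0 else cv2.resize(cv2.hconcat([a,b]),(796,326),interpolation=2))
E
```

```text
(no output)
```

View pics/crop1.png

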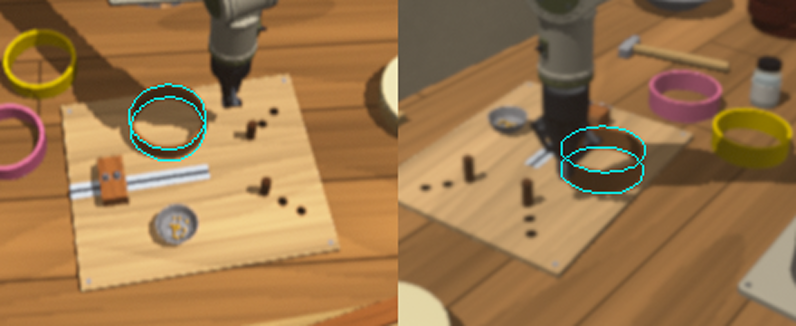

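```bash
python3 - <<'E'
from h import *
o=manip.get_obs();print(o["t"],o["tool_pos"],o["joints"])
for c in ["scene","side"]:
    im=manip.read_camera(c);cal=manip.calibration(c);t=o["tool_pos"]
    print(c,proj(cal,[t,[t[0],t[1],t[2]+100]]).round().tolist())
    for k in([-63.2,126.9],[63.2,126.9]):
        p=f2w(k);[cv2.polylines(im,[np.int32(proj(cal,np.c_[p+10*U,np.full(60,z)]).round())],True,(0,255,0),1) for z in (12,62)]
    for v,col in ((26,(255,0,255)),(80,(255,0,255))):
        cv2.circle(im,tuple(int(x) for x in proj(cal,[[t[0],t[1],v]])[0].round()),3,col,1)
    cv2.imwrite(f"pics/b_{c}.png",im)
a=cv2.imread("pics/b_scene.png")[130:310,200:400];b=cv2.imread("pics/b_side.png")[130:310,180:380]
cv2.imwrite("pics/crop2.png",cv2.resize(cv2.hconcat([a,b]),(800,360),interpolation=2))
E
```

```text
4.85 [439.65090735 115.34229025  25.7476422 ] [-0.15778592  0.14987764 -0.21092722  2.0720459   0.03932455  0.92321417
 -0.28663812]
scene [[304.0, 193.0], [306.0, 178.0]]
side [[272.0, 238.0], [272.0, 210.0]]
```

View pics/crop2.png

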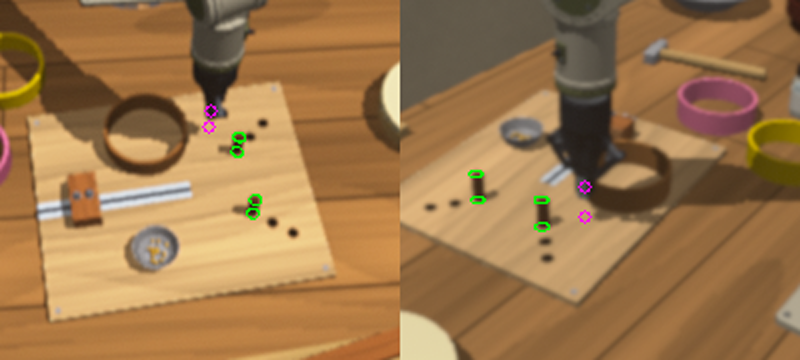

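```bash
python3 - <<'E'
from h import *
cal=manip.calibration("wrist");o=manip.get_obs()
print("cam",cal["origin"],"tcp",o["tool_pos"],"tcp in cam px",proj(cal,[o["tool_pos"]]))
for k in([-63.2,126.9],[63.2,126.9]):
    p=f2w(k);print(proj(cal,[[*p,12],[*p,62]]).round().tolist())
print("frame corner holes; board corner",proj(cal,[[*f2w([-200,240]),12],[*f2w([-200,0]),12]]).round().tolist())
R=Rm(o["tool_rot"]);print(R.round(3).tolist(), R.T@(np.array(cal["origin"])-o["tool_pos"]))
E
```

```text
cam [432.65507951 188.69923426 203.85270485] tcp [439.59268611 115.46479684  25.7201304 ] tcp in cam px [[279.04829623 240.19566232]]
[[361.0, 170.0], [387.0, 188.0]]
[[548.0, 173.0], [619.0, 191.0]]
frame corner holes; board corner [[124.0, -31.0], [165.0, 338.0]]
[[-0.104, 0.995, 0.0], [0.995, 0.104, -0.0], [-0.0, 0.0, -1.0]] [  73.55432912    0.69186941 -178.13452578]
```

```bash
python3 - <<'E'
from h import *
o=manip.get_obs();t=np.array(o["tool_pos"]);R=Rm(o["tool_rot"])
cal=manip.calibration("wrist")
for dz in (0,-20,-45,-60): print(dz,proj(cal,[t+R@[x,y,dz] for x,y in((11,-14),(11,14),(-11,14))]).round().tolist())
for c in("scene","side"):
    cal=manip.calibration(c);print(c,[(z,proj(cal,[[t[0],t[1],z]]).round().tolist()) for z in(12,26,50,70,90)])
a=manip.read_camera("scene")[150:220,270:350];b=manip.read_camera("side")[190:260,235:315]
cv2.imwrite("pics/crop3.png",cv2.resize(cv2.hconcat([a,b]),(800,350),interpolation=0))
E
```

```text
0 [[256.0, 223.0], [302.0, 223.0], [301.0, 256.0]]
-20 [[253.0, 235.0], [305.0, 236.0], [304.0, 272.0]]
-45 [[249.0, 255.0], [309.0, 255.0], [307.0, 296.0]]
-60 [[245.0, 270.0], [312.0, 270.0], [310.0, 315.0]]
scene [(12, [[304.0, 195.0]]), (26, [[304.0, 193.0]]), (50, [[305.0, 190.0]]), (70, [[305.0, 187.0]]), (90, [[305.0, 183.0]])]
side [(12, [[272.0, 242.0]]), (26, [[272.0, 238.0]]), (50, [[272.0, 232.0]]), (70, [[272.0, 226.0]]), (90, [[272.0, 221.0]])]
```

View pics/crop3.png

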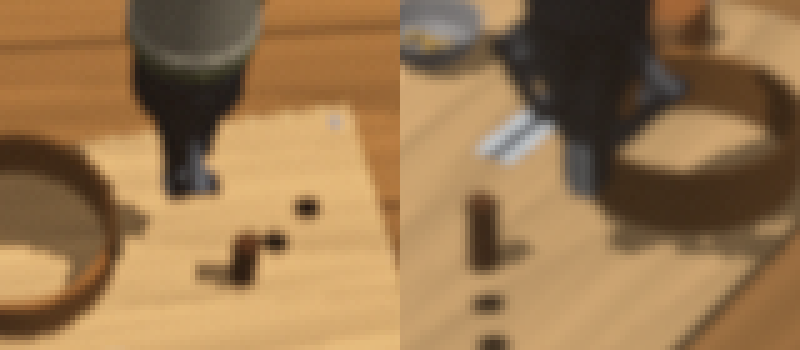

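The reported TCP lies about 35 mm beyond the real fingertips: the tip sits at z≈60 when 26 is reported. So the fingers passed over the frame, which is still where it started. I'll lift, go back above the frame and take it lower.

Call:
jog_arm --pt "0 0 -1.0" --pt "-0.5 0 -1.6" --pt "-1.7 0 -1.8" --pt "-3.0 0 -1.8" --pt "-4.2 0 -1.8" --pt "-4.8 0 -1.6" --pt "-4.8 0 -0.8" --pt "-4.8 0 0" --pt "-4.8 0 0.5" --pt "-4.8 0 0.8" --pt "-4.8 0 1.0" --pt "-4.8 0 1.15" --pt "-4.8 0 1.15" --pt "-4.8 0 1.15" --spin '[0,0,0,0,0,0,0,0,0,0,0,0,0,0]'

```text
t: 6.22
tool_pos: [452.5, -3.6, -2.6]
tool_rot: [0.0, 0.669, 0.743, 0.0]
contact_force: [0.2, -0.0, 0.6]
finger_gap: -0.001
```

Call:
jog_arm --pt "0.7 0 0" --pt "1.3 0 0" --pt "1.7 0 0" --pt "1.95 0 0" --pt "2.15 0 0" --pt "2.35 0 0" --pt "2.6 0 0" --pt "2.85 0 0" --pt "3.1 0 0" --pt "3.3 0 0" --pt "3.4 0 0" --pt "3.4 0 0" --spin '[0,0,0,0,0,0,0,0,0,0,0,0]'

```text
t: 7.22
tool_pos: [443.1, 81.6, -3.1]
tool_rot: [-0.0, 0.669, 0.743, 0.0]
contact_force: [0.1, 0.5, -0.1]
finger_gap: 0.001
```

```bash
python3 look.py scene,side,wrist c
```

```text
scene frame fix [-111.8   -7.1] iou 0.449 dogs [142.5 220.4] 534
side frame fix [-113.3   -6.2] iou 0.874 dogs [142.2 221. ] 901
wrist frame fix [-113.4   -5.3] iou 0.425 dogs [141.4 220.6] 10771
tool fix [-114.2   50.8] -3.090198435586597 7.5167 [ 0.7  0.3 -0.6]
```

Call:
jog_arm --pt "0.2 0 0" --pt "0.45 0 0" --pt "0.7 0 0" --pt "0.95 0 0" --pt "1.2 0 0" --pt "1.35 0 0" --pt "1.4 0 0" --pt "1.4 0 0" --pt "0.8 0 0" --pt "-0.1 0 0" --pt "-0.85 0.3 0" --pt "-0.85 1.0 0" --pt "-0.85 1.6 0" --pt "-0.85 1.9 0" --pt "-0.85 2.1 0" --pt "-0.85 2.3 0" --pt "-0.85 2.55 0" --pt "-0.85 2.8 0" --pt "-0.85 3.0 0" --pt "-0.85 3.0 0" --spin '[0,0,0,0,0,0,0,0,0,0,0,0,0,0,0,0,0,0,0,0]'

```text
t: 9.18
tool_pos: [521.0, 67.7, -3.0]
tool_rot: [0.0, 0.669, 0.743, 0.0]
contact_force: [0.6, -1.0, -1.0]
finger_gap: 0.002
```

```bash
python3 look.py scene,side,wrist d
```

```text
side frame fix [-91.4  25.3] iou 0.908 dogs [105.4 185. ] 966
wrist frame fix [-91.8  29.5] iou 0.777 dogs [101.5 183.1] 24524
wrist frame fix [-4.4 91.7] iou 0.63 dogs [68.5 76.3] 153458
tool fix [-39.3  29.7] -2.968633380582127 9.4833 [1.  0.6 0.2]
```

View pics/d_wrist.png

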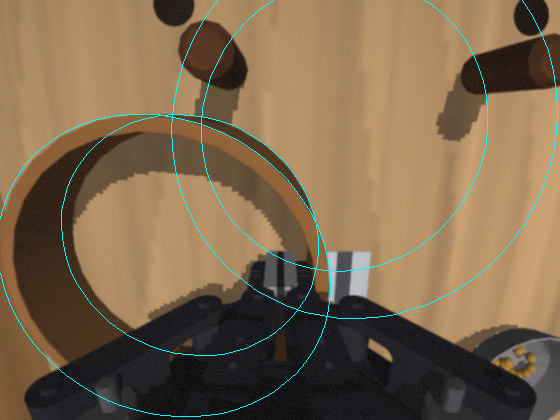

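The frame (165,260) follows the fingers cleanly, and both dogs (210,55) and (510,65) are clear of it. I'll carry on towards the track.

Call:
jog_arm --pt "0 0.2 0" --pt "0 0.45 0" --pt "0 0.7 0" --pt "0 1.0 0" --pt "0 1.3 0" --pt "0 1.6 0" --pt "0 1.9 0" --pt "0 2.2 0" --pt "0 2.5 0" --pt "0 2.8 0" --pt "0 3.1 0" --pt "0 3.35 0" --pt "0 3.55 0" --pt "0 3.65 0" --pt "0 3.68 0" --pt "0 3.68 0" --spin '[0,0,0,0,0,0,0,0,0,0,0,0,0,0,0,0]'

```text
t: 10.82
tool_pos: [611.7, 77.1, -3.0]
tool_rot: [0.0, 0.669, 0.743, 0.0]
contact_force: [-0.3, 0.6, -0.6]
finger_gap: 0.002
```

```bash
python3 look.py side,wrist,scene
```

```text
side frame fix [ 0.7 26.7] iou 0.942 dogs [118.8 118. ] 951
wrist frame fix [-0.6 29.4] iou 0.781 dogs [115.9 116.5] 24954
scene frame fix [-4.2 26.7] iou 0.394 dogs [116.3 120.8] 346
tool fix [52.9 29.7] -2.9109592439387417 11.1167 [ 0.5 -0.1  0.2]
```

Call:
jog_arm --pt "0 -0.8 0" --pt "0 -1.6 0" --pt "0 -2.12 0" --pt "0.6 -2.12 0" --pt "1.3 -2.12 0" --pt "1.8 -2.12 0" --pt "2.05 -2.12 0" --pt "2.25 -2.12 0" --pt "2.45 -2.12 0" --pt "2.7 -2.12 0" --pt "2.95 -2.12 0" --pt "3.2 -2.12 0" --pt "3.4 -2.12 0" --pt "3.55 -2.12 0" --pt "3.65 -2.12 0" --pt "3.7 -2.12 0" --pt "3.7 -2.12 0" --spin '[0,0,0,0,0,0,0,0,0,0,0,0,0,0,0,0,0]'

```text
t: 12.53
tool_pos: [549.1, 163.9, -3.1]
tool_rot: [-0.0, 0.669, 0.743, 0.0]
contact_force: [-0.1, 0.3, 0.1]
finger_gap: -0.002
```

```bash
python3 look.py side,wrist,scene
```

```text
side frame fix [-21.8  32.3] iou 0.382 dogs [103.2 127.2] 783
wrist frame fix [ 0.5 65.1] iou 0.402 dogs [88.8 88. ] 10246
scene frame fix [ 4.5 64. ] iou 0.33 dogs [92.4 86. ] 493
scene frame fix [ -32.5 -157.4] iou 0.262 dogs [285.9 300. ] 397
tool fix [ -0.2 122.1] -3.0784659667390106 12.8333 [-0.9 -0.2 -0.5]
```

Call:
jog_arm --pt "0.04 0 0" --pt "0.08 0 0" --pt "0.12 0 0" --pt "0.14 0 0" --pt "0.14 0 0" --spin '[0,0,0,0,0]'

```text
t: 13.25
tool_pos: [548.9, 166.8, -3.1]
tool_rot: [0.0, 0.669, 0.743, -0.0]
contact_force: [-0.0, -2.5, 0.1]
finger_gap: 0.001
```

Call:
jog_arm --pt "0.03 0 0" --pt "0.03 0 0" --pt "0.03 0 0" --spin '[0,0,0]'

```text
t: 13.5
tool_pos: [548.8, 167.1, -3.1]
tool_rot: [0.0, 0.67, 0.743, -0.0]
contact_force: [0.1, -4.9, 0.7]
finger_gap: -0.001
```

Call:
jog_arm --pt "0.03 0 0" --pt "0.03 0 0" --pt "0.03 0 0" --spin '[0,0,0]'

```text
t: 13.75
tool_pos: [548.8, 167.2, -3.1]
tool_rot: [0.0, 0.67, 0.743, -0.001]
contact_force: [0.5, -6.2, 1.4]
finger_gap: -0.004
```

Call:
jog_arm --pt "-0.4 0 0" --pt "-1.2 0 0" --pt "-1.6 0 -0.6" --pt "-1.6 0 -2.0" --pt "-1.6 0 -3.5" --pt "-2.4 0 -4.5" --pt "-3.4 0 -5.5" --pt "-4.6 0 -6.5" --pt "-5.8 0 -7.5" --pt "-6.6 0 -7.9" --pt "-6.6 0 -7.9" --pt "-6.6 0 -7.9" --spin '[0,0,0,0,0,0,0,0,0,0,0,0]'

```text
t: 14.75
tool_pos: [566.2, 3.6, 195.1]
tool_rot: [0.0, 0.67, 0.742, 0.001]
contact_force: [-1.0, 1.0, -0.6]
finger_gap: -0.003
```

```bash
python3 look.py side,scene,wrist e; python3 - <<'E'
from h import *
cal=manip.calibration("wrist")
manip.read_camera("wrist"); r=manip.outline_of("wrist","block")[0];print(r["p"],r["point"])
ys,xs=np.nonzero(r["region"])
for z in (12,49):
    F=w2f(onz(cal,np.c_[xs,ys],z)[:,:2]);print(z,np.percentile(F,[0.5,2,50,98,99.5],axis=0).round(1).tolist())
E
```

```text
side frame fix [ 2.4 66.4] iou 0.942 dogs [89.2 85.8] 1025
scene frame fix [-2.8 69.7] iou 0.968 dogs [83.1 87.4] 735
wrist frame fix [-1.3 68.8] iou 0.985 dogs [84.8 86.8] 7254
tool fix [ -0.4 -36.6] 193.78058246022755 15.05 [-0.4  0.2 -0.5]
0.78 [250.5, 266.4]
12 [[-51.3, -185.4], [-50.9, -181.0], [-36.7, -147.4], [46.3, -133.2], [46.8, -133.2]]
49 [[-46.0, -162.5], [-45.6, -158.6], [-32.9, -128.4], [41.6, -115.8], [42.0, -115.7]]
```

View pics/e_wrist.png

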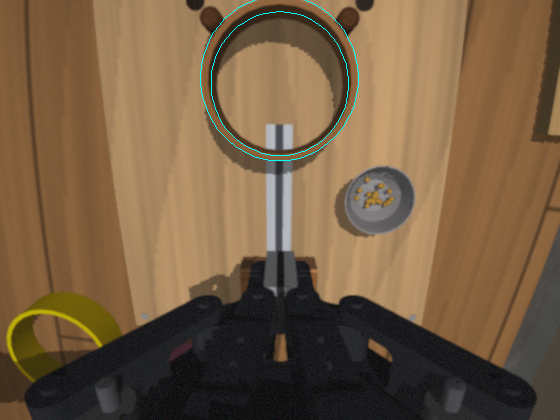

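The frame (280,78) touches both dogs (210,18) and (347,18), and the bowl (380,200) hasn't moved. The block's front is at (280,258). Next I'll go in behind the block.

Call:
jog_arm --pt "-1.2 0 1.0" --pt "-2.6 0 2.0" --pt "-4.0 0 3.0" --pt "-5.4 0 4.0" --pt "-6.5 0 4.0" --pt "-6.86 0 4.2" --pt "-6.86 0 4.4" --pt "-6.86 0 4.4" --spin '[0,0,0,0,0,0,0,0]'

```text
t: 15.82
tool_pos: [583.2, -165.6, 83.3]
tool_rot: [-0.001, 0.67, 0.743, -0.0]
contact_force: [-0.6, 1.2, 0.5]
finger_gap: 0.001
```

```bash
python3 look.py wrist g; python3 - <<'E'
from h import *
im=cv2.imread("pics/g_wrist.png");cal=manip.calibration("wrist")
for c,col in((-133,(0,255,0)),(-183,(0,0,255))):
    p=f2w([[-45,c],[45,c]]);cv2.polylines(im,[np.int32(proj(cal,np.c_[p,[49,49]]).round())],False,col,1)
cv2.imwrite("pics/g2.png",im)
r=manip.outline_of("wrist","block")[0];ys,xs=np.nonzero(r["region"])
F=w2f(onz(cal,np.c_[xs,ys],49)[:,:2]);print(np.percentile(F,[0.5,2,50,98,99.5],axis=0).round(1).tolist())
E
```

```text
tool fix [   0.5 -207.3] 84.63728421052336 15.9167 [ 0.4 -0.5  0.3]
[[-45.4, -180.4], [-44.0, -179.6], [-1.2, -154.8], [41.3, -132.3], [42.7, -131.6]]
```

View pics/g2.png

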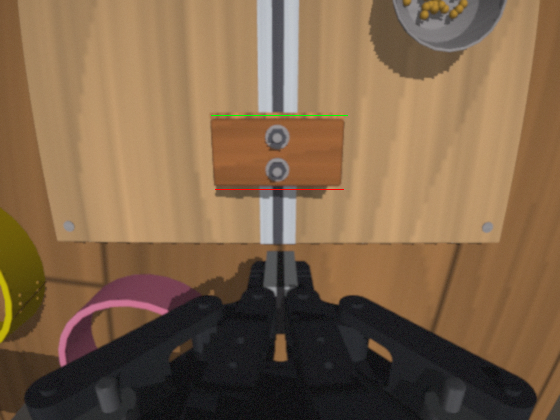

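The block (278,152) matches the fit to about 2 mm, with its back face at y≈-180.5. The fingertips (280,270) are behind it and clear of the pink hoop.

Call:
jog_arm --pt "0 0 0.8" --pt "0 0 1.6" --pt "0 0 2.4" --pt "0 0 3.0" --pt "0 0 3.45" --pt "0 0 3.45" --pt "0.2 0 3.45" --pt "0.35 0 3.45" --pt "0.45 0 3.45" --pt "0.55 0 3.45" --pt "0.65 0 3.45" --pt "0.75 0 3.45" --pt "0.85 0 3.45" --pt "1.0 0 3.45" --pt "1.15 0 3.45" --spin '[0,0,0,0,0,0,0,0,0,0,0,0,0,0,0]'

```text
t: 17.22
tool_pos: [581.0, -138.0, -1.4]
tool_rot: [0.001, 0.67, 0.743, 0.0]
contact_force: [2.1, -4.2, 1.5]
finger_gap: 0.0
```

Call:
jog_arm --pt "0.2 0 0" --pt "0.45 0 0" --pt "0.7 0 0" --pt "0.95 0 0" --pt "1.2 0 0" --pt "1.45 0 0" --pt "1.7 0 0" --pt "1.95 0 0" --pt "2.2 0 0" --pt "2.45 0 0" --pt "2.7 0 0" --pt "2.95 0 0" --pt "3.2 0 0" --pt "3.4 0 0" --pt "3.6 0 0" --pt "3.75 0 0" --pt "3.85 0 0" --pt "3.9 0 0" --spin '[0,0,0,0,0,0,0,0,0,0,0,0,0,0,0,0,0,0]'

```text
t: 18.72
tool_pos: [570.3, -40.0, -1.9]
tool_rot: [-0.0, 0.669, 0.743, -0.0]
contact_force: [3.0, -2.7, 0.8]
finger_gap: -0.003
```

```bash
cat > blk.py <<'E'
from h import *
im=manip.read_camera("wrist");cal=manip.calibration("wrist")
for r in manip.outline_of("wrist","block")[:2]:
    ys,xs=np.nonzero(r["region"]);F=w2f(onz(cal,np.c_[xs,ys],49)[:,:2]);print(round(r["p"],2),len(xs),np.percentile(F,[1,50,98,99.5],axis=0).round(1).tolist())
cv2.imwrite("pics/blk.png",im)
E
python3 blk.py; python3 look.py side,scene,wrist
```

```text
0.61 23999 [[-44.8, -69.5], [-1.9, -42.6], [40.3, -19.7], [41.8, -18.9]]
side frame fix [ 1.8 67.1] iou 0.942 dogs [88.3 85.7] 1052
scene frame fix [-0.5 69.2] iou 0.956 dogs [85.2 86. ] 701
wrist frame fix [-1.1 68.6] iou 0.982 dogs [85.2 86.8] 10460
tool fix [ -0.5 -82.8] -2.0425625918919152 19.1167 [ 0.1  0.5 -0.5]
```

Call:
jog_arm --pt "0.08 0 0" --pt "0.18 0 0" --pt "0.28 0 0" --pt "0.36 0 0" --pt "0.4 0 0" --pt "0.4 0 0" --spin '[0,0,0,0,0,0]'

```text
t: 19.62
tool_pos: [569.2, -30.3, -1.9]
tool_rot: [-0.0, 0.669, 0.743, -0.0]
contact_force: [-0.8, -1.9, -1.2]
finger_gap: 0.003
```

Call:
jog_arm --pt "0.03 0 0" --pt "0.06 0 0" --pt "0.06 0 0" --spin '[0,0,0]'

```text
t: 19.87
tool_pos: [569.1, -29.1, -1.9]
tool_rot: [-0.0, 0.669, 0.743, -0.0]
contact_force: [-0.9, -2.2, -1.6]
finger_gap: 0.001
```

Call:
jog_arm --pt "0.03 0 0" --pt "0.04 0 0" --pt "0.04 0 0" --spin '[0,0,0]'

```text
t: 20.12
tool_pos: [569.1, -28.1, -1.8]
tool_rot: [-0.0, 0.669, 0.743, -0.0]
contact_force: [-0.6, -2.1, -1.4]
finger_gap: 0.001
```

Call:
jog_arm --pt "0.02 0 0" --pt "0.04 0 0" --pt "0.04 0 0" --spin '[0,0,0]'

```text
t: 20.37
tool_pos: [569.0, -27.1, -1.8]
tool_rot: [-0.0, 0.669, 0.743, 0.0]
contact_force: [-0.7, -2.3, -1.8]
finger_gap: 0.002
```

Call:
jog_arm --pt "0.02 0 0" --pt "0.04 0 0" --pt "0.04 0 0" --spin '[0,0,0]'

```text
t: 20.62
tool_pos: [569.0, -26.1, -1.8]
tool_rot: [-0.0, 0.669, 0.743, 0.0]
contact_force: [-0.8, -2.3, -1.2]
finger_gap: 0.004
```

```bash
python3 blk.py; python3 look.py side,scene,wrist
```

```text
0.76 23637 [[-44.5, -55.6], [-1.6, -28.7], [40.5, -6.2], [41.9, -5.0]]
side frame fix [ 0.  64.5] iou 0.929 dogs [88.8 88.8] 1030
scene frame fix [-0.6 68.4] iou 0.964 dogs [85.7 86.6] 702
wrist frame fix [-1.5 69.2] iou 0.99 dogs [84.5 86.6] 15510
tool fix [  0.  -68.4] -1.6887252759712201 21.0167 [-1.6 -2.3 -1.1]
```

Almost touching. I'll creep on until the force rises.

Call:
jog_arm --pt "0.02 0 0" --pt "0.04 0 0" --pt "0.04 0 0" --spin '[0,0,0]'

```text
t: 21.27
tool_pos: [569.0, -25.2, -1.7]
tool_rot: [0.0, 0.669, 0.743, 0.0]
contact_force: [-0.3, -2.2, 0.2]
finger_gap: 0.0
```

Call:
jog_arm --pt "0.02 0 0" --pt "0.04 0 0" --pt "0.04 0 0" --spin '[0,0,0]'

```text
t: 21.52
tool_pos: [569.0, -25.2, -1.7]
tool_rot: [0.001, 0.67, 0.743, -0.0]
contact_force: [-0.2, -4.9, -0.9]
finger_gap: 0.003
```

Call:
jog_arm --pt "0.02 0 0" --pt "0.03 0 0" --pt "0.03 0 0" --spin '[0,0,0]'

```text
t: 21.77
tool_pos: [569.0, -25.2, -1.7]
tool_rot: [0.001, 0.67, 0.742, -0.0]
contact_force: [0.8, -8.6, -1.8]
finger_gap: -0.001
```

Call:
jog_arm --pt "-0.2 0 0" --pt "-1.0 0 0" --pt "-1.6 0 -0.6" --pt "-1.8 0 -2.0" --pt "-1.8 0 -3.6" --pt "-1.8 0 -5.2" --pt "-1.4 0 -6.8" --pt "-0.8 0 -8.0" --pt "-0.8 0 -8.0" --pt "-0.8 0 -8.0" --spin '[0,0,0,0,0,0,0,0,0,0]'

```text
t: 22.6
tool_pos: [572.1, -41.5, 200.5]
tool_rot: [0.001, 0.668, 0.744, 0.002]
contact_force: [-1.2, 0.3, -1.2]
finger_gap: -0.001
```

```bash
python3 blk.py; python3 look.py side,scene,wrist z
```

```text
side frame fix [ 0.5 68.7] iou 0.96 dogs [86.3 85.5] 1091
scene frame fix [-22.6 -21.5] iou 0.292 dogs [153.8 171.4] 445
scene frame fix [ 1.2 68. ] iou 0.952 dogs [87.3 85.5] 657
wrist frame fix [-1.5 69.4] iou 0.987 dogs [84.3 86.6] 3340
tool fix [ -0.5 -86. ] 197.3960935815634 23.0 [ 0.6 -0.8  0.3]
```

View pics/z_wrist.png

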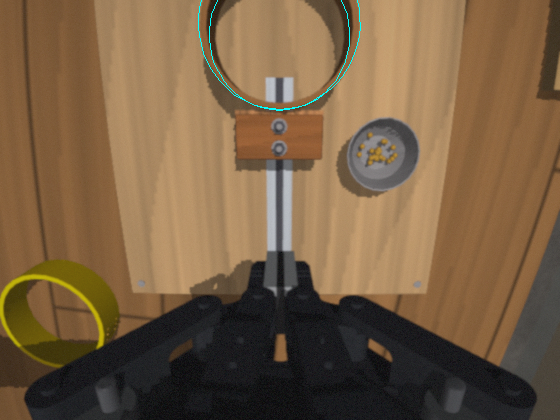

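The block (279,135) sits against the frame's near rim (280,108), the frame hasn't moved from the dogs, and the bowl (383,155) is undisturbed. Contact was also felt as a hard stop at 8.6 N. I'm handing it in.

```bash
python3 -c "
from workcell import manip
print(manip.job_done())"
```

```text
the job is handed in; nothing more can be done
None
```

The frame now sits against both dogs with the stop block pushed up against its other side, and I have handed the job in at about 23 s. I pulled the frame there with the shut fingertips from inside, until it met the dogs at about 6 N. I then pushed the block from behind until it stopped hard at 8.6 N.

**First pull missed:** the fingers passed over the frame without touching it, because the reported tool point lies about 35 mm beyond the real fingertips. I corrected the height and repeated the pull. The frame had not moved.

**Last checks:** the distances below are between the frame's centre and each dog; touching is 85 mm and the limit is 88 mm.

| Camera | dog_near (mm) | dog_far (mm) |
|---|---|---|
| wrist | 84.3 | 86.6 |
| side | 86.3 | 85.5 |
| scene | 87.3 | 85.5 |

- **Disagreement:** the cameras differ by up to 3 mm, about what the 2 mm calibration allows. The side view's 88.8 mm earlier, while the gripper was near the frame, did not recur.
- **Block:** the network did not find the block in the last picture. Its contact with the frame rests on that picture, where the two meet, and on the felt stop.
- **Bystanders:** the bowl looked unmoved. I did not measure the hammer, glue jar or finished drum again, but the arm did not go near them.

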